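# Build the cutter pack for the profile end mill

## Task

Build the cutter pack on the upright arbor of the yellow stand, from the bottom up: large red cutter, brass collar, blue cutter, black collar, and the orange cap over the tip, each lying flat on the one below. Lower every piece right down before letting go, never drop it, and leave the worn green cutter and the white profile offcut where they lie; the white stand is not used.

Things in the scene. Friction and masses are not known exactly. Their poses are not given: they have to be found in the camera images.
- red_cutter_mid (a point): Large milling cutter with a red body and steel teeth let into its rim: a flat round ring lying on the bench, outside diameter 60 mm, 14 mm thick, with a through hole of 22 mm diameter. The point is its centre, half-way up; z along the hole's axis, up. Solid to grip on its rim. Bottom of the pack.
- brass_collar_mid (a point): Yellow brass spacer collar, plain: a flat round ring lying on the bench, outside diameter 44 mm, 12 mm thick, with a through hole of 22 mm diameter. The point is its centre, half-way up; z along the hole's axis, up. Solid to grip on its rim. Second in the pack.
- blue_cutter_mid (a point): Milling cutter with a blue body and steel teeth let into its rim: a flat round ring lying on the bench, outside diameter 52 mm, 14 mm thick, with a through hole of 22 mm diameter. The point is its centre, half-way up; z along the hole's axis, up. Solid to grip on its rim. Third in the pack.
- black_collar_mid (a point): Black spacer collar, plain: a flat round ring lying on the bench, outside diameter 44 mm, 12 mm thick, with a through hole of 22 mm diameter. The point is its centre, half-way up; z along the hole's axis, up. Solid to grip on its rim. Fourth in the pack.
- cap_mid (a point): Orange clamping cap, 30 mm tall, standing upright on its flange: flange 44 mm diameter and 13 mm high, above it a round grip 30 mm diameter and 17 mm high with black ribs. In its underside is a blind hole, 23 mm diameter and 10 mm deep, that goes over the arbor's tip (the tip then stands 8 mm into it). The point is its centre, 15 mm above its underside; z up. Top of the pack; push-on, no thread.
- green_cutter_mid (a point): Worn milling cutter with a green body and steel teeth: a flat round ring lying on the bench, outside diameter 56 mm, 14 mm thick, with a through hole of 22 mm diameter. The point is its centre, half-way up; z along the hole's axis, up. Solid to grip on its rim. Not part of the pack: stays where it is.
- offcut_mid (a point): White window-profile offcut, a hollow bar end 55 x 40 mm and 30 mm high. The point is its centre, half-way up; x along its 55 mm length. Not part of the job: stays where it is.
- yellow_stand_seat (a point): The foot of the upright arbor on the yellow stand. The stand is fixed: a yellow square plate 90 x 90 mm, 15 mm thick, with a round dark shoulder (32 mm diameter, 10 mm high) on it and from that a steel post, 16 mm diameter and 60 mm tall, whose last 14 mm taper to 8 mm. The point lies on the post's axis at the top of the shoulder, 25 mm above the bench; z up. This is the stand to load.
- white_stand_seat (a point): The foot of the upright arbor on the white stand. The stand is fixed: a white square plate 90 x 90 mm, 15 mm thick, with a round dark shoulder (32 mm diameter, 10 mm high) on it and from that a steel post, 16 mm diameter and 60 mm tall, whose last 14 mm taper to 8 mm. The point lies on the post's axis at the top of the shoulder, 25 mm above the bench; z up. Not to be used.

How it is judged:
By the outcome, as a careful person would: the job done as asked, in the order asked, and still so for the second after the job is handed in, with the robot touching nothing.
It also fails if it takes over 122 s, if anything falls off the work surface, if the arm or the gripper's body presses on something with over 40 N, if the wrist force passes 120 N, or if a joint passes its speed limit or range.

## Robot

A 6-joint arm with a two-finger parallel gripper is mounted at the origin on the work surface. World frame = base frame: x ahead of the robot, y to its left, z up, the work surface at z = 0. Lengths are in mm, angles in rad, forces in N, time in s.
With the tool pointing down it reaches from about 225 to 725 mm from the base axis. Payload 3.1 kg.
Tool frame: the origin (TCP) lies midway between the tips of the shut fingers; the grasp point (between the pads) lies env.pinch_z behind it (env.pinch_z is the distance from the TCP to the grasp point, in mm); z points along the fingers, y is the line along which they close (so a half turn about z gives the same grasp; the last joint's range is limited). The gripper opens to 85 mm and grips with 20 to 120 N. Pads are 22 mm wide; open, the fingers measure 114 mm over their backs; the gripper's body (76 mm by 85 mm) begins 54 mm behind the grasp point. The pads swing forward as they close: fully open they stand 13 mm farther back than shut.
Start: joints at [-1.401, 0.048, 0.099, 1.622, 0, 1.443], TCP at [154.029, -501.889, 231.312] pointing down, gripper open.
Joint ranges: [-2.91, 2.91], [-0.99, 1.94], [-1.21, 1.42], [-2.12, 2.29], [-1.49, 1.47], [-3.14, 3.14]. Speed limits (rad/s): [2.79, 2.79, 3.14, 3.14, 3.14, 3.14].

## Interface

Orientations are given as [roll, pitch, yaw] about the fixed x, y, z axes, in that order (R = Rz(yaw) Ry(pitch) Rx(roll)).
In Python, from station import env gives the robot as it stands.
- The arm moves only by the shell command python3 -m crank 'ROWS' [FORCE]. ROWS is JSON, a list of rows, each a list of 3 entries, a list of its own where there are three numbers: the shift along the tool's x, y, z in cm, then the turn, a rotation vector about the tool's x, y, z in degrees, then the closure, from 0 (fully open) to 1 (shut). A call has 1 to 8 rows; each row is the pose to reach, as a shift and turn from the pose commanded when the call began, along the tool's axes at that moment; what a row does not reach only later rows make up. A row lasts 1/10 s, in which the tool goes at most 50 mm and 8.59 degrees, less where a joint would pass 70% of its speed; a pose out of reach is approached as far as the arm can. A call with a gripper value outside its range is refused whole. The fingers move at their own pace and stop on an object; FORCE is the grip in N (left out, the last holds). Time passes only in rows, so rows that repeat a pose let the fingers close. It gives the time, the measured TCP pose, the force, the opening and the grip force at its end, in the units of the state.
- env.observe(): the state, without advancing time (a new reading comes with each control period).
- env.get_image(name): name is "side" or "top" or "wrist"; returns a dict with "img" (400x640x3 uint8, red, green, blue), "z_map" (400x640 float32, mm along the optical axis (not along the pixel's ray), 0 where there is no reading), "mtx" (3x3 intrinsics, pixels), "R" (3x3) and "t" (3): a world point X has camera coordinates R X + t; the wrist camera has in their place "mount" (4x4, takes a point from camera to tool coordinates, whose origin is the TCP and whose axes are the flange's). Camera axes: x right, y down, z forward; pixel columns grow to the right and rows downward; lengths in mm; the calibration is good to about 2 mm. A picture is of the moment at which its call begins: read the wrist's pose just before it.
- env.job_done(): hands the job in; it is judged then, once.
The state is a dict: "time_s": time; "joint_positions": joint angles; "joint_vel": joint speeds; "effort": joint torques, N m; "position": TCP position; "orientation": TCP orientation; "wrist_force": force on the tool from outside, world axes, zero at the start; "wrist_torque": the same for the moment, N m; "grip_width": finger opening in mm; "gripper_force": force on a finger pad.
Only numpy, scipy, OpenCV 4.12 (cv2) and the standard library are available. Lean on these libraries where they do the work, as an engineer would, in place of code of your own. Each camera call takes 0.05 s, during which the arm holds its last target. There are 200 camera calls.

## Working session

There is one attempt and no reset: what is moved stays moved. The work goes in short steps, Python scripts to look and compute and a shell command to move; the robot and the scene stay as the last step left them, time stands still between calls to the robot, and variables do not carry over. Pictures are saved under pics/ and viewed, at most 15 in all, crops included, and the job is handed in when it is done.

```bash
ls; mkdir -p pics; python3 - <<'E'
from station import env
import cv2
print(env.pinch_z, env.observe())
for n in ("top","side"):
    d=env.get_image(n); cv2.imwrite(f"pics/{n}0.png",d["img"][:,:,::-1]); print(n,d["mtx"].tolist(),d["R"].tolist(),d["t"])
E
```

```text
pics
18.700000000000003 {'time_s': 0.0, 'joint_positions': array([-1.40084057e+00,  4.87335801e-02,  9.75445743e-02,  1.62202177e+00,
       -2.36460410e-05,  1.44294433e+00]), 'joint_vel': array([ 0.00110503, -0.00067766,  0.00017725, -0.00137417,  0.00125506,
       -0.00101413]), 'effort': array([ 1.77695624e-04, -3.38784313e+01,  3.20015037e+01,  2.02366436e-02,
       -1.07923142e-04,  4.67633654e-06]), 'position': array([ 153.89371807, -501.26842579,  230.0994221 ]), 'orientation': array([-3.13919489e+00, -2.84399047e-04,  2.97807441e-01]), 'wrist_force': array([ 0.34760179, -0.52361167, -0.61932674]), 'wrist_torque': array([ 0.0203646 , -0.02591782,  0.01240233]), 'gripper_force': 0.0, 'grip_width': 85.27472182302309}
top [[499.6810610792961, 0.0, 315.43709682526674], [0.0, 499.6810610792961, 206.22853944074188], [0.0, 0.0, 1.0]] [[-0.016145579991802512, -0.9998657388949711, -0.002797218393697041], [-0.9908469063349608, 0.01637480573418606, -0.13399355933627874], [0.13402137312072834, 0.0006082114610877483, -0.9909782548702333]] [-4.30981252e-01  5.42701808e+02  9.99697117e+02]
side [[435.86313367102804, 0.0, 320.15123194025745], [0.0, 435.86313367102804, 190.97123150502418], [0.0, 0.0, 1.0]] [[-0.9509026021881577, -0.30872566876048535, 0.02174172486674782], [-0.17762877555804218, 0.4868847968854481, -0.855214132633206], [0.2534408397349191, -0.8170873001156039, -0.517818582849488]] [ 494.01150507  114.67403936 1042.16709547]
```

View pics/top0.png

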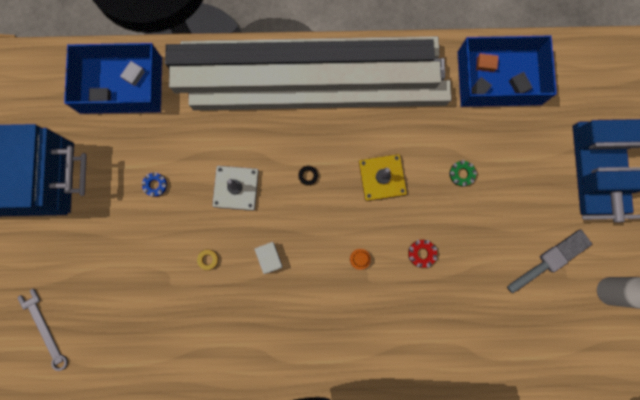

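View pics/side0.png

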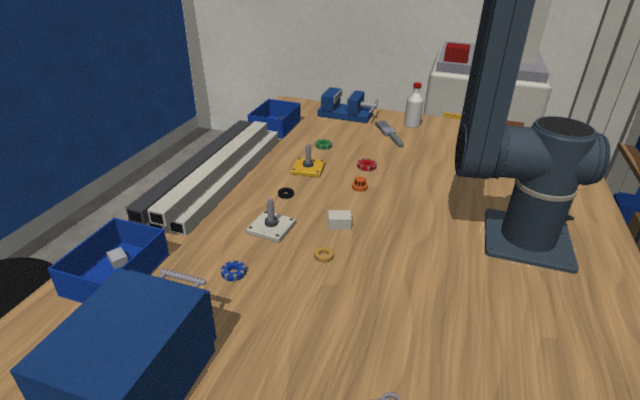

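The top view shows blue at (154,184), the white stand at (236,188), black at (308,175) and the yellow stand at (383,177). Green is at (463,173), brass at (207,260), the offcut at (268,257), the cap at (361,259) and red at (423,254). The side view agrees with this layout, and nothing hides the pieces.

```bash
cat > h.py <<'E'
import numpy as np, cv2
from station import env
def ray(d,uv,z):
    R,t=np.array(d["R"]),np.array(d["t"]); c=-R.T@t
    v=R.T@np.linalg.solve(d["mtx"],[*uv,1]); return (c+v*(z-c[2])/v[2])[:2]
H=dict(red=((0,7),150,70),orange=((7,17),170,70),yellow=((20,30),190,70),brass=((18,30),130,60),green=((45,85),100,30),blue=((100,125),120,40))
def blob(img,seed,name,r=35):
    hsv=cv2.cvtColor(img,cv2.COLOR_RGB2HSV)
    if name=="black": m=(hsv[...,2]<45)
    else:
        (a,b),s,v=H[name]; m=(hsv[...,0]>=a)&(hsv[...,0]<=b)&(hsv[...,1]>s)&(hsv[...,2]>v)
    w=np.zeros(m.shape,np.uint8); cv2.circle(w,tuple(map(int,seed)),r,1,-1)
    m=(m&(w>0)).astype(np.uint8)
    pts=cv2.findNonZero(m)
    cs,_=cv2.findContours(cv2.morphologyEx(m,cv2.MORPH_CLOSE,np.ones((5,5))),cv2.RETR_EXTERNAL,cv2.CHAIN_APPROX_NONE)
    h=cv2.convexHull(max(cs,key=cv2.contourArea)); M=cv2.moments(h)
    return (M["m10"]/M["m00"],M["m01"]/M["m00"]),M["m00"],cv2.boundingRect(h)
E
python3 - <<'E'
from h import *
S=dict(top=[("red",(423,254),7,22),("brass",(207,260),6,18),("blue",(154,184),7,20),("black",(308,175),6,18),("orange",(361,259),10,20),("yellow",(383,177),7.5,40),("green",(463,173),7,20)],
side=[("red",(367,164),7,16),("brass",(324,255),6,18),("blue",(233,270),7,22),("black",(286,193),6,14),("orange",(360,184),10,14),("yellow",(308,167),7.5,30),("green",(324,144),7,16)])
for n in S:
    d=env.get_image(n)
    for c,s,z,r in S[n]:
        try: p,a,b=blob(d["img"],s,c,r); print(n,c,np.round(p,1),a,b,np.round(ray(d,p,z),1))
        except Exception as e: print(n,c,e)
E
```

```text
top red [422.5 253.4] 578.0 (409, 240, 29, 28) [ 442.6 -233. ]
top brass [206.9 259.5] 367.0 (196, 249, 23, 22) [437.4 221. ]
top blue [154.1 184.4] 360.5 (143, 174, 23, 22) [599.6 336.6]
top black [308.3 175. ] 231.5 (300, 167, 18, 17) [614.8   5. ]
top orange [360.  258.8] 327.0 (350, 249, 21, 21) [ 433.4 -100.9]
top yellow [382.5 177.3] 1658.0 (360, 155, 47, 45) [ 606.8 -154.4]
top green [462.7 173.3] 453.5 (451, 162, 25, 24) [ 612.8 -327. ]
side red [366.  164.5] 153.5 (358, 159, 18, 12) [ 445.5 -227.6]
side brass [323.3 254. ] 214.5 (314, 247, 20, 15) [439.9 222.9]
side blue [233.  270.6] 348.5 (222, 261, 24, 20) [601.6 339.2]
side black [285.4 192.7] 103.5 (279, 188, 14, 10) [616.1   9.4]
side orange [359.5 183.9] 145.5 (353, 177, 14, 14) [435.5 -99.8]
side yellow float division by zero
side green [323.1 144. ] 92.5 (316, 140, 15, 9) [ 613.9 -321.7]
```

```bash
R='[[35.5,-17.2,4],[0,0,-73],0]'; python3 -m crank '[[[35.5,-17.2,4],[0,0,-73],0],[[35.5,-17.2,4],[0,0,-73],0],[[35.5,-17.2,4],[0,0,-73],0],[[35.5,-17.2,4],[0,0,-73],0],[[35.5,-17.2,4],[0,0,-73],0],[[35.5,-17.2,4],[0,0,-73],0],[[35.5,-17.2,4],[0,0,-73],0],[[35.5,-17.2,4],[0,0,-73],0]]' 40
```

```text
time_s: 1.0
position: [444.2, -231.4, 191.0]
orientation: [3.141, 0.0, 1.505]
wrist_force: [0.7, -1.2, 1.4]
grip_width: 85.3
gripper_force: 0.0
```

```bash
python3 -m crank '[[[0,0,0],[0,0,-3.8],0],[[0,0,0],[0,0,-3.8],0],[[0,0,0],[0,0,-3.8],0]]'; python3 - <<'E'
from h import *
s=env.observe(); d=env.get_image("wrist"); print(s["position"],s["orientation"],d["mtx"][0],d["mtx"][1],np.round(d["mount"],3).tolist())
cv2.imwrite("pics/w1.png",d["img"][:,:,::-1])
E
```

```text
time_s: 1.3
position: [442.7, -233.4, 191.2]
orientation: [-3.141, 0.0, 1.563]
wrist_force: [-0.8, 0.3, 0.2]
grip_width: 85.5
gripper_force: 0.0
[ 442.72198632 -233.36554999  191.16935312] [-3.14111574e+00  2.90989450e-05  1.56255798e+00] [282.39266183   0.         320.82278067] [  0.         282.39266183 201.78359077] [[0.0, -0.953, -0.303, 78.337], [1.0, 0.0, -0.0, 2.253], [0.0, -0.303, 0.953, -143.064], [0.0, 0.0, 0.0, 1.0]]
```

View pics/w1.png

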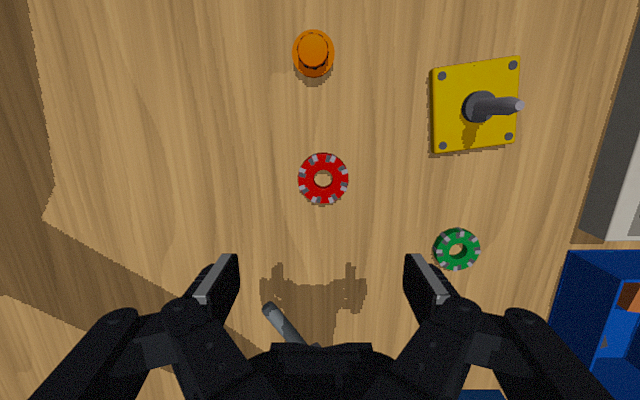

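The wrist view shows red at (323,179), the cap at (313,53), the yellow plate around (475,105) with its post, and green at (457,249). Nothing blocks the grasp on red.

```bash
cat >> h.py <<'E'
from scipy.spatial.transform import Rotation as Ro
def wcam():
    s=env.observe(); d=env.get_image("wrist")
    T=np.eye(4); T[:3,:3]=Ro.from_euler("xyz",s["orientation"]).as_matrix(); T[:3,3]=s["position"]
    C=np.linalg.inv(T@d["mount"]); d["R"],d["t"]=C[:3,:3],C[:3,3]; return s,d
def look(cam,items):
    d=wcam()[1] if cam=="wrist" else env.get_image(cam)
    for c,xy,z,r in items:
        q=np.array(d["R"])@[*xy,z]+d["t"]; q=d["mtx"]@q; s=q[:2]/q[2]
        try: p,a,b=blob(d["img"],s,c,r); print(cam,c,"seed",s.round(),"px",np.round(p,1),b,"world",np.round(ray(d,p,z),1))
        except Exception as e: print(c,s,e)
    return d
E
python3 - <<'E'
from h import *
for i in range(2): look("wrist",[("red",(442.6,-233),7,45),("orange",(433.4,-101),10,40),("yellow",(606.8,-154.4),7.5,70),("green",(612.8,-327),7,40)])
E
```

```text
wrist red seed [319. 180.] px [322.8 177.4] (298, 153, 51, 50) world [ 447.1 -229.4]
wrist orange seed [309.  57.] px [312.8  52.5] (292, 29, 43, 49) world [437.6 -97. ]
wrist yellow seed [468. 110.] px [473.3 104. ] (429, 56, 91, 98) world [ 612.2 -148.7]
wrist green seed [452. 251.] px [456.1 248.2] (433, 228, 47, 42) world [ 617.5 -323.7]
wrist red seed [319. 180.] px [322.8 177.2] (298, 152, 51, 51) world [ 447.  -229.4]
wrist orange seed [309.  57.] px [312.9  52.1] (292, 28, 43, 49) world [437.7 -96.9]
wrist yellow seed [468. 109.] px [473.4 103.6] (429, 55, 91, 98) world [ 612.3 -148.6]
wrist green seed [452. 250.] px [456.2 248. ] (433, 227, 47, 43) world [ 617.6 -323.8]
```

```bash
python3 -m crank '[[[0.4,0.3,16],[0,0,0],0],[[0.4,0.3,16],[0,0,0],0],[[0.4,0.3,16],[0,0,0],0],[[0.4,0.3,16],[0,0,0],0],[[0.4,0.3,18],[0,0,0],0],[[0.4,0.3,19.3],[0,0,0],0],[[0.4,0.3,19.3],[0,0,0],0],[[0.4,0.3,19.3],[0,0,0],0]]'
```

```text
time_s: 2.25
position: [446.8, -230.2, -0.1]
orientation: [3.14, 0.001, 1.563]
wrist_force: [0.7, -0.2, 0.2]
grip_width: 85.2
gripper_force: 0.0
```

```bash
python3 -m crank '[[[0,0,0],[0,0,0],0.25],[[0,0,0],[0,0,0],0.4],[[0,0,0],[0,0,0],0.4],[[0,0,0],[0,0,0],0.4],[[0,0,0],[0,0,0],0.4],[[0,0,0],[0,0,0],0.4]]' 40;  python3 - <<'E'
from h import *
s,d=wcam(); print(s["position"],s["wrist_force"])
cv2.imwrite("pics/w2.png",d["img"][:,:,::-1])
E
```

```text
time_s: 2.85
position: [446.7, -230.2, 0.7]
orientation: [3.14, 0.002, 1.564]
wrist_force: [-2.7, 0.4, 6.5]
grip_width: 58.3
gripper_force: 41.4
[ 446.66508385 -230.24131384    0.67839024] [-2.7251905   0.4090806   6.51899985]
```

View pics/w2.png

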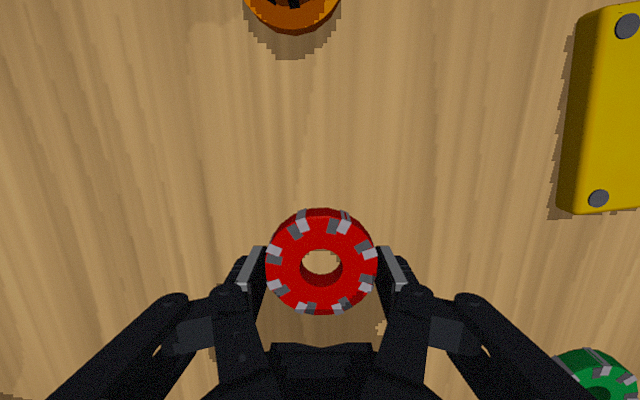

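The wrist view shows red held squarely between the pads, centred near (321,261). Next I lift it and move beside the arbor.

```bash
python3 -m crank '[[[0,0,-2],[0,0,0],0.4],[[0,0,-6],[0,0,0],0.4],[[0,0,-10],[0,0,0],0.4],[[0,0,-13],[0,0,0],0.4],[[3,6,-13],[0,0,0],0.4],[[6,12,-13],[0,0,0],0.4],[[8,16.5,-13],[0,0,0],0.4],[[8,16.5,-13],[0,0,0],0.4]]' 40;  python3 - <<'E'
from h import *
s,d=wcam(); p=s["position"]; print(p,s["orientation"],s["wrist_force"],s["grip_width"])
print(blob(d["img"],(321,261),"red",70))
cv2.imwrite("pics/w3.png",d["img"][:,:,::-1])
E
```

```text
time_s: 3.7
position: [614.2, -148.6, 128.4]
orientation: [3.14, -0.0, 1.566]
wrist_force: [0.0, 0.1, -2.0]
grip_width: 58.3
gripper_force: 43.8
[ 614.15588367 -148.57326928  128.43780326] [ 3.13987420e+00 -3.73773868e-04  1.56581140e+00] [ 0.02328777  0.07711308 -1.99768949] 58.31553143336253
((320.7003795851548, 261.3260834367748), 9264.5, (265, 208, 112, 107))
```

View pics/w3.png

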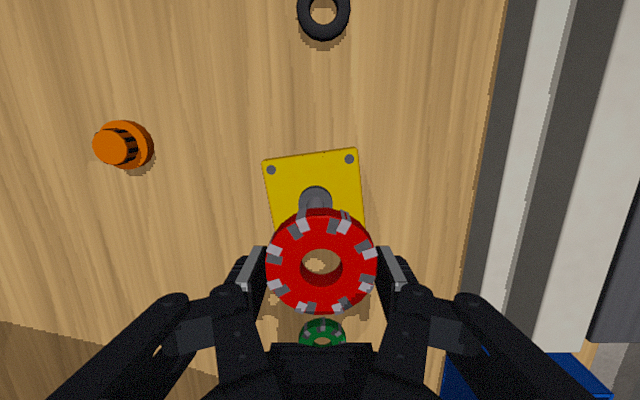

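The wrist view shows red held, with hole and outline centred at (321,261). The shoulder is at about (315,203), partly hidden. I'll back off in tool x so the post is clear and measure both with depth.

```bash
python3 -m crank '[[[-5,-0.45,0],[0,0,0],0.4],[[-5,-0.45,0],[0,0,0],0.4],[[-5,-0.45,0],[0,0,0],0.4],[[-5,-0.45,0],[0,0,0],0.4]]' 40; cat >> h.py <<'E'
from scipy.optimize import least_squares
def cloud(d):  # tool-frame points per pixel
    z=d["z_map"].astype(float); v,u=np.mgrid[:400,:640]; K=d["mtx"]
    P=np.stack([(u-K[0,2])/K[0,0]*z,(v-K[1,2])/K[1,1]*z,z],-1); M=np.array(d["mount"])
    Q=P@M[:3,:3].T+M[:3,3]; Q[z<=0]=1e4; return Q
def circ(p,r=None):
    f=lambda q:np.hypot(p[:,0]-q[0],p[:,1]-q[1])-(r or q[2])
    return least_squares(f,[*p.mean(0)[:2]-[6 if r else 0,0]]+([] if r else [20]),loss="soft_l1").x
def post(d,q0,zlo,zhi,col=None):
    """post axis near tool xy q0; tool z window (down)"""
    Q=cloud(d); m=(np.hypot(Q[...,0]-q0[0],Q[...,1]-q0[1])<20)&(Q[...,2]>zlo)&(Q[...,2]<zhi)
    return Q[m]
E
python3 - <<'E'
from h import *
s,d=wcam(); Q=cloud(d); z0=s["position"][2]; print(s["position"])
cv2.imwrite("pics/w4.png",d["img"][:,:,::-1])
hsv=cv2.cvtColor(d["img"],cv2.COLOR_RGB2HSV)
# held ring: region in tool frame
m=(np.hypot(Q[...,0],Q[...,1])<36)&(abs(Q[...,2])<40)&((hsv[...,0]<8)&(hsv[...,1]>150))
r=Q[m]; print("ring z",np.percentile(r[:,2],[1,10,30,50,70,90]))
zt=np.percentile(r[:,2],30); print("median xy",r[abs(r[:,2]-zt)<2][:,:2].min(0),r[abs(r[:,2]-zt)<2][:,:2].max(0))
p=post(d,(50,0),z0-75,z0-30); print(len(p))
for a in range(30,75,5):
    q=p[abs(p[:,2]-(z0-a))<2.5]
    if len(q)>5: print("world z",a,len(q),q.min(0).round(1),q.max(0).round(1),"axis",circ(q,8).round(1))
E
```

```text
time_s: 4.15
position: [606.3, -200.1, 128.3]
orientation: [-3.141, -0.001, 1.564]
wrist_force: [0.2, 0.2, -1.7]
grip_width: 57.8
gripper_force: 43.9
[ 606.27703535 -200.12254742  128.28451867]
ring z [-14.95556085 -14.14245717 -13.68057787 -13.3313592  -12.94375295
 -10.86100954]
median xy [-28.59229379 -27.06689822] [30.65663263 31.34449449]
178
world z 30 7 [52.   0.7 96. ] [56.9 11.5 98.2] axis [49.   4.2]
world z 35 9 [52.9 -2.6 91.3] [57.2 10.5 95.6] axis [49.   4.4]
world z 40 10 [52.9 -2.5 86.2] [57.   7.9 90.5] axis [49.   4.5]
world z 45 9 [54.2 -1.6 81.2] [57.1  9.4 85.7] axis [49.   4.3]
world z 50 10 [53.2 -2.3 76.2] [57.  10.1 80.5] axis [49.   4.4]
world z 55 14 [52.2 -3.  70.8] [57.  11.4 75.1] axis [49.   4.3]
world z 60 12 [53.4 -2.1 65.9] [57.1 10.5 70.5] axis [49.   4.5]
world z 65 13 [52.5 -2.8 61.2] [57.1 10.2 65.6] axis [49.   4.4]
world z 70 41 [41.3 -3.3 55.8] [57.  12.2 60.3] axis [48.9  4.6]
```

View pics/w4.png

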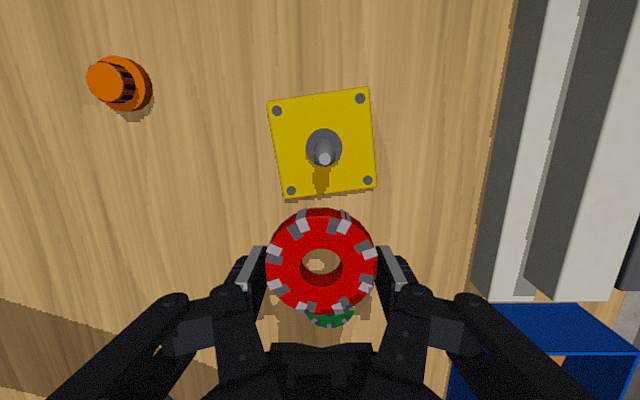

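The wrist view shows the post tip at (324,157) and red at (321,262). By depth the post axis is at tool (49.0, 4.4) and the ring centre at (1.0, 2.1). The move is +4.8 in x, +0.23 in y, then about 10.3 cm down.

```bash
python3 -m crank '[[[4.8,0.23,0],[0,0,0],0.4],[[4.8,0.23,0],[0,0,0],0.4],[[4.8,0.23,0],[0,0,0],0.4],[[4.8,0.23,3.2],[0,0,0],0.4],[[4.8,0.23,5.5],[0,0,0],0.4],[[4.8,0.23,5.5],[0,0,0],0.4]]' 40
 python3 - <<'E'
from h import *
s,d=wcam(); print(s["position"],s["wrist_force"]); cv2.imwrite("pics/w5.png",cv2.resize(d["img"][180:340,220:420,::-1],None,fx=3,fy=3))
E
```

```text
time_s: 4.8
position: [606.0, -151.5, 68.7]
orientation: [-3.134, -0.003, 1.564]
wrist_force: [-0.8, 1.3, -2.6]
grip_width: 58.2
gripper_force: 43.9
[ 605.99641918 -151.53828903   68.7222756 ] [-0.75215164  1.307344   -2.596847  ]
```

View pics/w5.png

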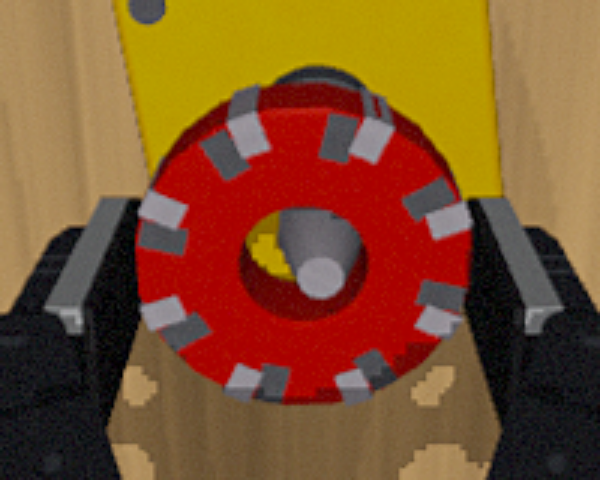

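The crop shows the post through the hole but off to its right: the tip is at crop x 321 and the hole centre at about 304. I'll measure that offset before going lower.

```bash
cat >> h.py <<'E'
def held(d,name,top,r,n=0):
    """centre of held ring top face at tool z about top, by colour, outer extents"""
    Q=cloud(d); hsv=cv2.cvtColor(d["img"],cv2.COLOR_RGB2HSV)
    m=(np.hypot(Q[...,0],Q[...,1])<r+7)&(abs(Q[...,2]-top)<2)
    if name!="black":
        (a,b),sv,v=H[name]; m&=(hsv[...,0]>=a)&(hsv[...,0]<=b)&(hsv[...,1]>sv-30)
    p=Q[m]; return len(p),p.min(0).round(1),p.max(0).round(1),((p.min(0)+p.max(0))/2).round(1)
E
python3 - <<'E'
from h import *
s,d=wcam(); Q=cloud(d); z0=s["position"][2]; print(s["position"],s["orientation"])
print(held(d,"red",-13.7,30))
m=(np.hypot(Q[...,0]-1,Q[...,1]-2)<14)&(Q[...,2]<z0-80+0)&(Q[...,2]>z0-90); q=Q[m]; print("tip",len(q),q.mean(0),q.min(0),q.max(0))
m=(np.hypot(Q[...,0]-1,Q[...,1]-2)<14)&(Q[...,2]<z0-60+0)&(Q[...,2]>z0-69); q=Q[m]; print("post",len(q),q.min(0),q.max(0),circ(q,8))
h=np.zeros((400,640),np.uint8)
E
```

```text
[ 607.23476371 -152.04373138   71.02940969] [-3.13670725e+00 -1.56478171e-03  1.56375099e+00]
(5586, array([-28.8, -27. , -15.5]), array([ 30.9,  31.2, -11.7]), array([  1.1,   2.1, -13.6]))
tip 1283 [ -0.01468473   2.2813747  -12.84626905] [-12.95450297 -11.77669002 -15.69406536] [14.96408452 15.90258144 -8.97840496]
post 1 [ 0.84788677 -3.99882686  3.0895634 ] [ 0.84788677 -3.99882686  3.0895634 ] [-7.15211324 -3.99882686]
```

```bash
python3 - <<'E'
from h import *
s,d=wcam(); Q=cloud(d); hsv=cv2.cvtColor(d["img"],cv2.COLOR_RGB2HSV); print(s["position"],s["wrist_force"])
w=np.zeros((400,640),np.uint8); cv2.circle(w,(322,266),19,1,-1)
m=(w>0)&(hsv[...,1]<60)&(hsv[...,2]>135); v,u=np.nonzero(m); print(len(u),u.min(),u.max(),v.min(),v.max(),np.median(Q[m],0))
red=(w>0)&(hsv[...,1]>100)&(hsv[...,0]<8)
# hole top rim: non-red-bright region; extents along row of centre
for r in (258,262,266,270): print(r,[(c,*d["img"][r,c]) for c in range(296,350,2) if 0] , "".join("R" if d["img"][r,c,0]>150 and d["img"][r,c,1]<60 else "." for c in range(290,355)))
print(d["z_map"][273,320:334],Q[273,327],Q[275,327])
E
```

```text
[ 608.68117488 -152.56275094   73.07669617] [ 0.07772936  0.02278388 -1.32842581]
156 314 328 260 272 [  1.1256054    2.33941621 -12.25237149]
258 [] RRRRRRRRRRRR.......................................RRRRRRRRRRRRRR
262 [] RRRRRRRRRR..........................................RRRRRRRRRRRRR
266 [] RRRRRRRRR............................................RRRRRRRRRRRR
270 [] RRRRRRRRR............................................RRRRRRRRRRRR
[246.89478   0.      245.80832 246.48071 246.84622 162.14021 162.51605
 162.06482 161.41135 161.15347 160.7615  158.92436 158.757   157.99072] [-9.74781605  5.79091685 -1.02018041] [-9.05099459  5.72033262 -4.21335948]
```

The arm had only been settling. Now the tip is at tool (1.1, 2.3) and the ring at (1.1, 2.1), so it is centred. Lowering.

```bash
python3 -m crank '[[[0,0,2],[0,0,0],0.4],[[0,0,4],[0,0,0],0.4],[[0,0,4.3],[0,0,0],0.4],[[0,0,4.5],[0,0,0],0.4],[[0,0,4.7],[0,0,0],0.4],[[0,0,4.8],[0,0,0],0.4],[[0,0,4.8],[0,0,0],0.4],[[0,0,4.8],[0,0,0],0.4]]' 40; python3 - <<'E'
from h import *
s,d=wcam(); print(s["position"],s["wrist_force"]); 
E
```

```text
time_s: 5.75
position: [609.7, -152.6, 26.0]
orientation: [3.141, 0.0, 1.564]
wrist_force: [-0.0, 0.4, -1.4]
grip_width: 57.8
gripper_force: 43.9
[ 609.71181271 -152.57464788   25.9846384 ] [-0.00522102  0.39771967 -1.39510783]
```

```bash
python3 -m crank '[[[0,0,0.05],[0,0,0],0.4],[[0,0,0.1],[0,0,0],0.4],[[0,0,0.1],[0,0,0],0.4],[[0,0,0.1],[0,0,0],0.4]]'; python3 -m crank '[[[0,0,0.1],[0,0,0],0.4],[[0,0,0.1],[0,0,0],0.4],[[0,0,0.1],[0,0,0],0.4]]'
```

```text
time_s: 6.2
position: [609.7, -152.5, 25.8]
orientation: [3.14, 0.0, 1.564]
wrist_force: [-1.8, 0.5, 5.3]
grip_width: 58.1
gripper_force: 44.5
time_s: 6.5
position: [609.7, -152.5, 25.8]
orientation: [3.14, 0.001, 1.564]
wrist_force: [-3.6, 1.8, 8.2]
grip_width: 57.8
gripper_force: 44.9
```

```bash
python3 -m crank '[[[0,0,0],[0,0,0],0.1],[[0,0,0],[0,0,0],0],[[0,0,0],[0,0,0],0],[[0,0,-3],[0,0,0],0],[[0,0,-8],[0,0,0],0],[[0,0,-13],[0,0,0],0],[[0,0,-16.5],[0,0,0],0],[[0,0,-16.5],[0,0,0],0]]'
```

```text
time_s: 7.3
position: [612.9, -153.7, 196.2]
orientation: [3.129, 0.005, 1.564]
wrist_force: [1.3, 0.1, 1.0]
grip_width: 85.6
gripper_force: 0.0
```

```bash
python3 -m crank '[[[37.6,-17.2,0],[0,0,0],0],[[37.6,-17.2,0],[0,0,0],0],[[37.6,-17.2,0],[0,0,0],0],[[37.6,-17.2,0],[0,0,0],0],[[37.6,-17.2,0],[0,0,0],0],[[37.6,-17.2,0],[0,0,0],0],[[37.6,-17.2,0],[0,0,0],0],[[37.6,-17.2,0],[0,0,0],0]]'; python3 -m crank '[[[0.1,-0.1,0],[0,0,0],0],[[0.1,-0.1,0],[0,0,0],0],[[0.1,-0.1,0],[0,0,0],0],[[0.1,-0.1,0],[0,0,0],0]]';  python3 - <<'E'
from h import *
print(env.observe()["position"])
look("wrist",[("brass",(441,224),6,40),("blue",(603,339),7,40)])
d=look("top",[("red",(610,-152),32,25)]); 
E
```

```text
time_s: 8.1
position: [444.0, 214.0, 187.2]
orientation: [-3.141, 0.0, 1.564]
wrist_force: [0.3, 0.7, -0.0]
grip_width: 85.5
gripper_force: 0.0
time_s: 8.5
position: [445.0, 212.1, 187.9]
orientation: [-3.141, 0.001, 1.562]
wrist_force: [-0.6, -0.3, -0.8]
grip_width: 85.3
gripper_force: 0.0
[444.96441861 212.09034531 187.86140642]
wrist brass seed [316. 172.] px [317.5 173.3] (295, 148, 50, 52) world [443.3 221.9]
wrist blue seed [470.  61.] px [472.3  60.7] (445, 33, 55, 55) world [605.5 339.6]
top red seed [383. 174.] px [384.1 174.5] (371, 162, 27, 26) world [ 608.  -154.6]
```

```bash
cat >> h.py <<'E'
def ringat(d,z0,xy,top,r):
    """top-face extents of a lying ring, tool frame; xy tool seed, top world height"""
    Q=cloud(d); m=(np.hypot(Q[...,0]-xy[0],Q[...,1]-xy[1])<r+9)&(abs(Q[...,2]-(z0-top))<2.5)
    n,l,st,c=cv2.connectedComponentsWithStats(m.astype(np.uint8)); k=1+np.argmax(st[1:,4]); p=Q[l==k]
    lo,hi=np.percentile(p,[.5,99.5],0); (cx,cy),rr=cv2.minEnclosingCircle(p[:,:2].astype(np.float32))
    return len(p),"ext",(hi-lo).round(1),"centre",((lo+hi)/2).round(1),"mec",np.round([cx,cy,rr],1)
E
python3 - <<'E'
from h import *
s,d=wcam(); z0=s["position"][2]; print(s["position"])
print(ringat(d,z0,(11,-3),12,22)); print(ringat(d,z0,(127,161),14,26))
Q=cloud(d); m=np.hypot(Q[...,0]-11,Q[...,1]+3)<20; print(np.percentile(z0-Q[m][:,2],[2,10,50,90,98]))
E
```

```text
[445.02887196 212.14085983 188.08025896]
(816, 'ext', array([41.9, 41.4,  4. ]), 'centre', array([ 11.1,  -3.3, 176.1]), 'mec', array([11.1, -3.2, 21.8]))
(1883, 'ext', array([49.7, 50.1,  4.3]), 'centre', array([128.1, 157.7, 174.1]), 'mec', array([128.5, 158. ,  26.4]))
[  0.9439293   13.68116898 273.18564266 283.7276473  286.297487  ]
```

```bash
python3 -m crank '[[[1.0,-0.55,5],[0,0,0],0],[[1.0,-0.55,10],[0,0,0],0],[[1.0,-0.55,15],[0,0,0],0],[[1.0,-0.55,17.5],[0,0,0],0],[[1.0,-0.55,18.4],[0,0,0],0.2],[[1.0,-0.55,18.4],[0,0,0],0.3],[[1.0,-0.55,18.4],[0,0,0],0.4],[[1.0,-0.55,18.4],[0,0,0],0.5]]' 40; python3 -m crank '[[[0,0,0],[0,0,0],0.6],[[0,0,0],[0,0,0],0.6],[[0,0,0],[0,0,0],0.6],[[0,0,0],[0,0,0],0.6]]' 40;  python3 - <<'E'
from h import *
s,d=wcam(); z0=s["position"][2]; print(s["position"],s["wrist_force"])
print(ringat(d,z0,(1,2),12,22))
E
```

```text
time_s: 9.45
position: [441.3, 224.1, 7.1]
orientation: [3.137, -0.002, 1.564]
wrist_force: [-0.5, 0.5, 1.0]
grip_width: 42.6
gripper_force: 6.1
time_s: 9.85
position: [441.3, 224.1, 7.5]
orientation: [3.136, -0.001, 1.564]
wrist_force: [-0.7, -1.1, 5.2]
grip_width: 40.5
gripper_force: 39.7
[441.32240482 224.14075418   7.48412301] [-0.66288962 -1.11380801  5.22807095]
(3316, 'ext', array([41.9, 40.7,  4.5]), 'centre', array([-0.8,  2.2, -4.4]), 'mec', array([ 0.8,  5.4, 25.8]))
```

```bash
python3 -m crank '[[[0,0,-2],[0,0,0],0.6],[[0,0,-6],[0,0,0],0.6],[[0,0,-11],[0,0,0],0.6],[[-4,1.6,-13],[0,0,0],0.6],[[-8,3.2,-13],[0,0,0],0.6],[[-12.5,5,-13],[0,0,0],0.6],[[-17,6.8,-13],[0,0,0],0.6],[[-21.5,8.6,-13],[0,0,0],0.6]]' 40; python3 -m crank '[[[-4.5,1.8,0],[0,0,0],0.6],[[-9,3.6,0],[0,0,0],0.6],[[-13.5,5.4,0],[0,0,0],0.6],[[-18,7.2,0],[0,0,0],0.6],[[-21,8.5,0],[0,0,0],0.6],[[-21,8.5,0],[0,0,0],0.6],[[-21,8.5,0],[0,0,0],0.6],[[-21,8.5,0],[0,0,0],0.6]]';cat >> h.py <<'E'
def align(rtop,rr,pz,q0,pr=8):
    """held ring (top at tool z rtop) and post (world heights pz) in tool frame"""
    s,d=wcam(); z0=s["position"][2]; print(s["position"].round(1),s["wrist_force"].round(1),s["grip_width"])
    print("ring",ringat(d,0,(1,2),-rtop,rr))
    for a in pz:
        p=post(d,q0,z0-a-4,z0-a+4)
        if len(p)>5: print("post",a,len(p),circ(p,pr).round(1))
    return s,d
E
python3 - <<'E'
from h import *
s,d=align(-4.5,22,(50,58,66),(48,2)); cv2.imwrite("pics/w6.png",d["img"][:,:,::-1])
E
```

```text
time_s: 10.7
position: [524.7, 6.2, 135.7]
orientation: [3.139, 0.0, 1.565]
wrist_force: [0.7, 0.3, -0.6]
grip_width: 40.3
gripper_force: 40.6
time_s: 11.5
position: [607.0, -201.6, 134.8]
orientation: [3.141, -0.0, 1.565]
wrist_force: [-1.0, 0.5, -1.0]
grip_width: 40.5
gripper_force: 40.6
[ 607.  -201.6  134.8] [-1.   0.5 -1. ] 40.45859050852509
ring (3275, 'ext', array([41.9, 40.4,  4.3]), 'centre', array([-0.7,  2. , -4.3]), 'mec', array([ 0.3,  1.8, 23.7]))
post 50 15 [50.5  3.6]
post 58 15 [50.5  3.7]
post 66 18 [50.5  3.7]
```

View pics/w6.png

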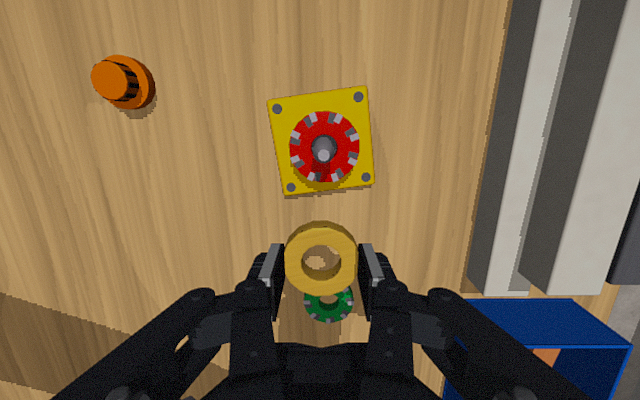

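The wrist view shows red flat on the stand with the post centred in it at (323,150), and brass held at (320,260). Depth gives +5.1 in x, +0.17 in y and 8.8 down.

```bash
python3 -m crank '[[[5.1,0.17,0],[0,0,0],0.6],[[5.1,0.17,0],[0,0,0],0.6],[[5.1,0.17,0],[0,0,0],0.6],[[5.1,0.17,2.5],[0,0,0],0.6],[[5.1,0.17,4.5],[0,0,0],0.6],[[5.1,0.17,4.5],[0,0,0],0.6],[[5.1,0.17,4.5],[0,0,0],0.6],[[5.1,0.17,4.5],[0,0,0],0.6]]';cat >> h.py <<'E'
def tip(r=19,c=(321,262)):
    """post tip seen through the held ring's hole: compare with hole"""
    s,d=wcam(); hsv=cv2.cvtColor(d["img"],cv2.COLOR_RGB2HSV); print(s["position"].round(1),s["wrist_force"].round(1))
    w=np.zeros((400,640),np.uint8); cv2.circle(w,c,r,1,-1); m=(w>0)&(hsv[...,1]<60)&(hsv[...,2]>130)
    v,u=np.nonzero(m); Q=cloud(d)[m]; print("tip px",len(u),np.median(u),np.median(v),"tool",np.median(Q,0).round(1)); return d
E
python3 - <<'E'
from h import *
d=tip(); cv2.imwrite("pics/w7.png",cv2.resize(d["img"][180:340,220:420,::-1],None,fx=3,fy=3))
E
```

```text
time_s: 12.35
position: [609.9, -152.1, 91.0]
orientation: [3.139, 0.001, 1.564]
wrist_force: [0.6, -0.1, -0.5]
grip_width: 40.5
gripper_force: 40.6
[ 609.9 -152.1   91. ] [ 0.6 -0.1 -0.5]
tip px 116 319.0 251.0 tool [0.7 1.2 5.8]
```

View pics/w7.png

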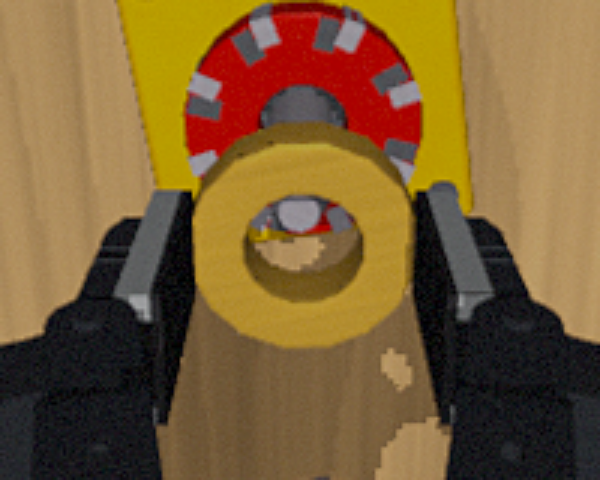

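The crop shows the tip inside the hole, at about (299,215) against a hole centre of (303,247), seen at a slant. By depth it is off by about +1.2 mm in x and -0.8 mm in y, so I'll correct that and lower.

```bash
python3 -m crank '[[[0.1,-0.07,0],[0,0,0],0.6],[[0.1,-0.07,0.7],[0,0,0],0.6],[[0.1,-0.07,1.5],[0,0,0],0.6],[[0.1,-0.07,1.5],[0,0,0],0.6],[[0.1,-0.07,1.5],[0,0,0],0.6]]'; python3 - <<'E'
from h import *
d=tip(); print(ringat(d,0,(0,2),4.5,22))
E
```

```text
time_s: 12.9
position: [607.7, -150.4, 73.3]
orientation: [-3.14, -0.001, 1.564]
wrist_force: [0.1, 0.1, 0.0]
grip_width: 40.2
gripper_force: 40.6
[ 607.7 -150.4   73.3] [0.1 0.1 0. ]
tip px 180 322.0 268.0 tool [ -1.2   2.9 -11.9]
(3263, 'ext', array([42.1, 40.4,  4.3]), 'centre', array([-0.8,  2.1, -4.3]), 'mec', array([ 0.6,  2.4, 23.6]))
```

```bash
python3 -m crank '[[[0,0,1.5],[0,0,0],0.6],[[0,0,2.3],[0,0,0],0.6],[[0,0,2.5],[0,0,0],0.6],[[0,0,2.5],[0,0,0],0.6],[[0,0,2.6],[0,0,0],0.6],[[0,0,2.6],[0,0,0],0.6]]';python3 -m crank '[[[0,0,0.1],[0,0,0],0.6],[[0,0,0.1],[0,0,0],0.6],[[0,0,0.1],[0,0,0],0.6]]'
```

```text
time_s: 13.55
position: [608.7, -150.8, 48.6]
orientation: [3.141, 0.0, 1.564]
wrist_force: [-1.0, 0.3, -0.7]
grip_width: 40.4
gripper_force: 40.6
time_s: 13.85
position: [608.5, -150.7, 47.5]
orientation: [3.141, 0.0, 1.564]
wrist_force: [0.8, 0.6, -0.8]
grip_width: 40.4
gripper_force: 40.6
```

```bash
python3 -m crank '[[[0,0,0.1],[0,0,0],0.6],[[0,0,0.1],[0,0,0],0.6],[[0,0,0.1],[0,0,0],0.6]]';python3 -m crank '[[[0,0,0.1],[0,0,0],0.6],[[0,0,0.1],[0,0,0],0.6],[[0,0,0.1],[0,0,0],0.6]]'
```

```text
time_s: 14.15
position: [608.6, -150.7, 46.7]
orientation: [3.141, 0.0, 1.564]
wrist_force: [0.4, 0.0, 0.2]
grip_width: 40.4
gripper_force: 40.8
time_s: 14.45
position: [608.7, -150.8, 46.5]
orientation: [3.141, 0.0, 1.564]
wrist_force: [-2.5, 0.4, 5.3]
grip_width: 40.5
gripper_force: 41.5
```

```bash
python3 -m crank '[[[0,0,0],[0,0,0],0.3],[[0,0,0],[0,0,0],0],[[0,0,0],[0,0,0],0],[[0,0,-3],[0,0,0],0],[[0,0,-8],[0,0,0],0],[[0,0,-12],[0,0,0],0],[[4.5,-0.1,-12],[0,0,0],0],[[9,-0.2,-12],[0,0,0],0]]';  python3 -m crank '[[[39.9,-0.85,0],[0,0,0],0],[[39.9,-0.85,0],[0,0,0],0],[[39.9,-0.85,0],[0,0,0],0],[[39.9,-0.85,0],[0,0,0],0],[[39.9,-0.85,0],[0,0,0],0],[[39.9,-0.85,0],[0,0,0],0],[[39.9,-0.85,0],[0,0,0],0],[[39.9,-0.85,0],[0,0,0],0]]'; python3 -m crank '[[[0.3,0,0],[0,0,0],0],[[0.3,0,0],[0,0,0],0],[[0.3,0,0],[0,0,0],0],[[0.3,0,0],[0,0,0],0]]'; python3 - <<'E'
from h import *
s,d=wcam(); z0=s["position"][2]; p=s["position"]; print(p,s["orientation"])
print(ringat(d,z0,(338-p[1],601-p[0]),14,26))
E
```

```text
time_s: 15.25
position: [608.6, -61.2, 167.8]
orientation: [3.136, 0.001, 1.561]
wrist_force: [0.9, -0.0, -0.8]
grip_width: 85.4
gripper_force: 0.0
time_s: 16.05
position: [600.7, 340.5, 164.9]
orientation: [-3.141, 0.0, 1.564]
wrist_force: [0.7, 0.7, 0.4]
grip_width: 85.3
gripper_force: 0.0
time_s: 16.45
position: [601.6, 339.7, 165.5]
orientation: [3.142, 0.0, 1.562]
wrist_force: [-0.2, -0.5, 1.1]
grip_width: 85.5
gripper_force: 0.0
[601.6340689  339.70898312 165.46796324] [3.14154783e+00 4.27628072e-04 1.56200307e+00]
(1421, 'ext', array([49.2, 49.4,  4.3]), 'centre', array([ -0.3,   2.5, 151.4]), 'mec', array([-0.7,  2.7, 26. ]))
```

```bash
python3 -m crank '[[[-0.1,0,5],[0,0,0],0],[[-0.1,0,10],[0,0,0],0],[[-0.1,0,14],[0,0,0],0],[[-0.1,0,15.5],[0,0,0],0.1],[[-0.1,0,16.1],[0,0,0],0.2],[[-0.1,0,16.1],[0,0,0],0.2],[[-0.1,0,16.1],[0,0,0],0.3],[[-0.1,0,16.1],[0,0,0],0.5]]' 40; python3 -m crank '[[[0,0,0],[0,0,0],0.5],[[0,0,0],[0,0,0],0.5],[[0,0,0],[0,0,0],0.5],[[0,0,0],[0,0,0],0.5]]' 40;  python3 - <<'E'
from h import *
s,d=wcam(); z0=s["position"][2]; print(s["position"],s["wrist_force"])
print(ringat(d,z0,(1,2),14,26))
E
```

```text
time_s: 17.3
position: [603.5, 341.4, 8.7]
orientation: [3.136, -0.002, 1.564]
wrist_force: [-1.5, -0.7, 5.0]
grip_width: 48.5
gripper_force: 40.8
time_s: 17.7
position: [603.5, 341.4, 8.9]
orientation: [3.136, -0.002, 1.564]
wrist_force: [-0.5, -0.4, 5.2]
grip_width: 48.1
gripper_force: 40.3
[603.49799176 341.39627831   8.92616013] [-0.50526694 -0.35475113  5.1614997 ]
(5080, 'ext', array([49.8, 48.3,  4.2]), 'centre', array([-2. ,  2.1, -4.9]), 'mec', array([-1.3,  1.7, 27.4]))
```

```bash
python3 -m crank '[[[0,0,-2],[0,0,0],0.5],[[0,0,-6],[0,0,0],0.5],[[0,0,-11],[0,0,0],0.5],[[-4,0,-15],[0,0,0],0.5],[[-8,0,-15],[0,0,0],0.5],[[-12.5,0.2,-15],[0,0,0],0.5],[[-17,0.3,-15],[0,0,0],0.5],[[-21.5,0.4,-15],[0,0,0],0.5]]' 40; python3 -m crank '[[[-4.5,0.1,0],[0,0,0],0.5],[[-9,0.1,0],[0,0,0],0.5],[[-13.5,0.2,0],[0,0,0],0.5],[[-18,0.3,0],[0,0,0],0.5],[[-22.5,0.4,0],[0,0,0],0.5],[[-27,0.5,0],[0,0,0],0.5],[[-31,0.5,0],[0,0,0],0.5],[[-32.8,0.5,0],[0,0,0],0.5]]';python3 -m crank '[[[0,0,0],[0,0,0],0.5],[[0,0,0],[0,0,0],0.5],[[0,0,0],[0,0,0],0.5]]'
python3 - <<'E'
from h import *
s,d=align(-5,26,(55,60,66),(49,2)); cv2.imwrite("pics/w8.png",d["img"][:,:,::-1])
E
```

```text
time_s: 18.55
position: [604.6, 124.0, 156.8]
orientation: [3.137, -0.0, 1.565]
wrist_force: [1.6, 0.5, -1.6]
grip_width: 48.4
gripper_force: 41.5
time_s: 19.35
position: [606.9, -206.9, 156.2]
orientation: [3.139, 0.003, 1.56]
wrist_force: [0.3, 0.8, -1.3]
grip_width: 48.1
gripper_force: 41.5
time_s: 19.65
position: [607.0, -201.0, 155.0]
orientation: [3.141, -0.0, 1.566]
wrist_force: [-0.1, -0.2, -1.0]
grip_width: 48.3
gripper_force: 41.5
[ 607. -201.  155.] [-0.1 -0.2 -1. ] 48.27563557156471
ring (5056, 'ext', array([49.7, 48. ,  4.3]), 'centre', array([-2. ,  2.1, -4.8]), 'mec', array([-0.9,  2.8, 27.9]))
post 55 789 [49.8  0.4]
post 60 14 [50.   3.7]
post 66 15 [49.9  3.6]
```

View pics/w8.png

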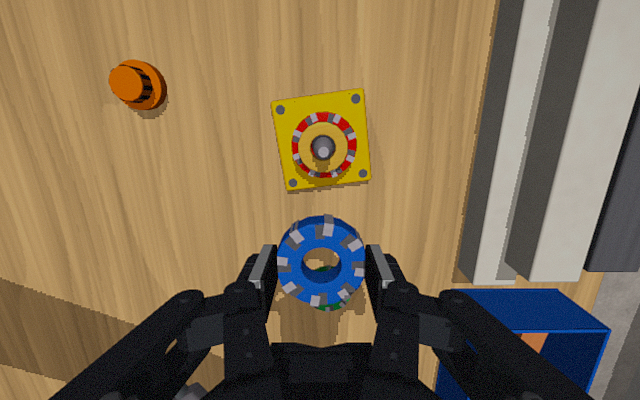

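The wrist view shows brass flat and centred on red, the post at (323,148), and blue held at (321,262).

```bash
python3 -m crank '[[[5.2,0.15,0],[0,0,0],0.5],[[5.2,0.15,0],[0,0,0],0.5],[[5.2,0.15,2],[0,0,0],0.5],[[5.2,0.15,4],[0,0,0],0.5],[[5.2,0.15,5.9],[0,0,0],0.5],[[5.2,0.15,5.9],[0,0,0],0.5],[[5.2,0.15,5.9],[0,0,0],0.5],[[5.2,0.15,5.9],[0,0,0],0.5]]'
python3 - <<'E'
from h import *
d=tip(); print(ringat(d,0,(0,2),5,26))
E
```

```text
time_s: 20.5
position: [609.4, -150.4, 97.0]
orientation: [3.139, 0.001, 1.565]
wrist_force: [0.3, 0.4, 0.4]
grip_width: 47.8
gripper_force: 41.6
[ 609.4 -150.4   97. ] [0.3 0.4 0.4]
tip px 61 320.0 251.0 tool [-2.2  1.7 11.6]
(5069, 'ext', array([49.8, 48.1,  4.2]), 'centre', array([-2.1,  2.1, -5. ]), 'mec', array([-0.5,  2.3, 28.6]))
```

```bash
python3 -m crank '[[[0,0,1],[0,0,0],0.5],[[0,0,2],[0,0,0],0.5],[[0,0,3],[0,0,0],0.5],[[0,0,3.4],[0,0,0],0.5],[[0,0,3.5],[0,0,0],0.5],[[0,0,3.6],[0,0,0],0.5],[[0,0,3.6],[0,0,0],0.5],[[0,0,3.6],[0,0,0],0.5]]';python3 -m crank '[[[0,0,0.1],[0,0,0],0.5],[[0,0,0.1],[0,0,0],0.5],[[0,0,0.1],[0,0,0],0.5]]'
```

```text
time_s: 21.35
position: [607.5, -150.5, 60.0]
orientation: [-3.14, -0.0, 1.564]
wrist_force: [-5.5, 0.9, 5.0]
grip_width: 48.2
gripper_force: 42.8
time_s: 21.65
position: [607.5, -150.6, 59.9]
orientation: [-3.14, 0.0, 1.564]
wrist_force: [-5.1, 0.9, 8.2]
grip_width: 47.7
gripper_force: 43.4
```

```bash
python3 -m crank '[[[0,0,0.1],[0,0,0],0.5],[[0,0,0.1],[0,0,0],0.5],[[0,0,0.1],[0,0,0],0.5]]'
```

```text
time_s: 21.95
position: [607.5, -150.6, 59.8]
orientation: [-3.141, 0.0, 1.564]
wrist_force: [-6.4, 1.7, 11.4]
grip_width: 48.1
gripper_force: 44.0
```

```bash
python3 -m crank '[[[0,0,0],[0,0,0],0.3],[[0,0,0],[0,0,0],0],[[0,0,0],[0,0,0],0],[[0,0,-3],[0,0,0],0],[[0,0,-7],[0,0,0],0],[[0,0,-11],[0,0,0],0],[[4.5,0.2,-11],[0,0,0],0],[[9,0.5,-11],[0,0,0],0]]';  python3 -m crank '[[[6.6,0.3,0],[0,0,0],0],[[6.6,0.3,0],[0,0,0],0],[[6.6,0.3,0],[0,0,0],0],[[6.6,0.3,0],[0,0,0],0],[[6.6,0.3,0],[0,0,0],0],[[6.6,0.3,0],[0,0,0],0]]'; python3 - <<'E'
from h import *
s,d=wcam(); z0=s["position"][2]; p=s["position"]; print(p,s["orientation"])
print(ringat(d,z0,(8-p[1],617-p[0]),12,22))
E
```

```text
time_s: 22.75
position: [615.7, -61.3, 169.6]
orientation: [3.136, 0.001, 1.561]
wrist_force: [0.5, 0.9, -1.0]
grip_width: 85.6
gripper_force: 0.0
time_s: 23.35
position: [617.5, 3.6, 167.1]
orientation: [-3.141, 0.0, 1.562]
wrist_force: [-0.0, 1.3, -1.1]
grip_width: 85.7
gripper_force: 0.0
[617.45820863   3.60517195 167.08516965] [-3.14131925e+00  3.92710399e-04  1.56182194e+00]
(914, 'ext', array([42. , 41.3,  4.1]), 'centre', array([  5.5,   1.3, 155.2]), 'mec', array([ 5.4,  1.3, 21.7]))
```

```bash
python3 -m crank '[[[0.5,-0.1,5],[0,0,0],0],[[0.5,-0.1,10],[0,0,0],0],[[0.5,-0.1,14],[0,0,0],0],[[0.5,-0.1,15.7],[0,0,0],0.1],[[0.5,-0.1,16.3],[0,0,0],0.2],[[0.5,-0.1,16.3],[0,0,0],0.3],[[0.5,-0.1,16.3],[0,0,0],0.4],[[0.5,-0.1,16.3],[0,0,0],0.6]]' 40; python3 -m crank '[[[0,0,0],[0,0,0],0.6],[[0,0,0],[0,0,0],0.6],[[0,0,0],[0,0,0],0.6],[[0,0,0],[0,0,0],0.6]]' 40;  python3 - <<'E'
from h import *
s,d=wcam(); z0=s["position"][2]; print(s["position"],s["wrist_force"])
print(ringat(d,z0,(1,2),12,22))
E
```

```text
time_s: 24.2
position: [618.5, 9.8, 7.4]
orientation: [3.137, 0.001, 1.564]
wrist_force: [-1.5, 0.5, 2.0]
grip_width: 40.8
gripper_force: 40.2
time_s: 24.6
position: [618.5, 9.8, 7.5]
orientation: [3.137, 0.001, 1.564]
wrist_force: [-1.2, -1.3, 5.2]
grip_width: 40.3
gripper_force: 39.7
[618.46915255   9.83746463   7.50336053] [-1.15702633 -1.32883068  5.17906894]
(3306, 'ext', array([41.7, 40.7,  4.3]), 'centre', array([-0.6,  2.1, -4.3]), 'mec', array([ 2.4,  4.3, 25.9]))
```

```bash
python3 -m crank '[[[0,0,-2],[0,0,0],0.6],[[0,0,-6],[0,0,0],0.6],[[0,0,-11],[0,0,0],0.6],[[-3,0,-15],[0,0,0],0.6],[[-7,-0.4,-15],[0,0,0],0.6],[[-11.5,-0.6,-15],[0,0,0],0.6],[[-16,-0.8,-15],[0,0,0],0.6],[[-20.5,-0.9,-15],[0,0,0],0.6]]' 40; python3 -m crank '[[[-0.6,0,0],[0,0,0],0.6],[[-0.6,0,0],[0,0,0],0.6],[[-0.6,0,0],[0,0,0],0.6],[[-0.6,0,0],[0,0,0],0.6]]'
python3 - <<'E'
from h import *
s,d=align(-4.5,22,(71,73),(50,2)); cv2.imwrite("pics/w9.png",d["img"][:,:,::-1])
m=(lambda Q:(np.hypot(Q[...,0]-49,Q[...,1]-3)<7)&(abs(Q[...,2]-(s["position"][2]-84))<5))(cloud(d)); print("tip",cloud(d)[m].mean(0))
E
```

```text
time_s: 25.45
position: [606.3, -196.2, 155.4]
orientation: [3.14, 0.001, 1.565]
wrist_force: [0.5, -0.2, -1.3]
grip_width: 40.0
gripper_force: 40.5
time_s: 25.85
position: [606.3, -198.9, 154.5]
orientation: [3.141, -0.0, 1.566]
wrist_force: [-1.1, 0.1, -0.3]
grip_width: 40.1
gripper_force: 40.6
[ 606.3 -198.9  154.5] [-1.1  0.1 -0.3] 40.057309200886976
ring (3275, 'ext', array([41.9, 40.6,  4.4]), 'centre', array([-0.6,  2. , -4.4]), 'mec', array([ 3.5,  0.5, 26.5]))
post 71 96 [47.9  4.3]
post 73 102 [47.3  4.4]
tip [48.726481    4.25481004 70.820236  ]
```

View pics/w9.png

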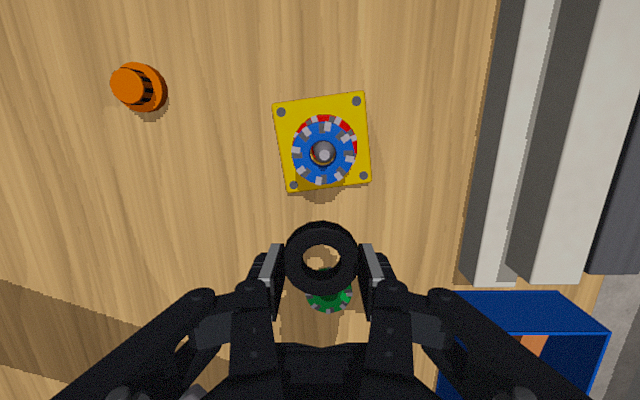

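Blue sits on brass with the post at (323,153), and black is held at (321,260). Moving +4.9 in x and +0.2 in y.

```bash
python3 -m crank '[[[4.9,0.22,0],[0,0,0],0.6],[[4.9,0.22,0],[0,0,0],0.6],[[4.9,0.22,2],[0,0,0],0.6],[[4.9,0.22,4],[0,0,0],0.6],[[4.9,0.22,6],[0,0,0],0.6],[[4.9,0.22,6],[0,0,0],0.6],[[4.9,0.22,6],[0,0,0],0.6],[[4.9,0.22,6],[0,0,0],0.6]]'
python3 - <<'E'
from h import *
d=tip(16); print(ringat(d,0,(0,2),4.5,22))
E
```

```text
time_s: 26.7
position: [609.5, -151.5, 96.0]
orientation: [3.139, 0.001, 1.565]
wrist_force: [0.6, 0.1, -0.7]
grip_width: 40.4
gripper_force: 40.6
[ 609.5 -151.5   96. ] [ 0.6  0.1 -0.7]
tip px 108 316.0 252.0 tool [-2.7 -0.7 11.4]
(3291, 'ext', array([41.8, 40.5,  4.4]), 'centre', array([-0.6,  2.1, -4.4]), 'mec', array([ 3.4,  1. , 26.2]))
```

```bash
cat >> h.py <<'E'
def tipz(r=16,c=(321,261),top=85):
    s,d=wcam(); Q=cloud(d); w=np.zeros((400,640),np.uint8); cv2.circle(w,c,r,1,-1); z=s["position"][2]-top
    hsv=cv2.cvtColor(d["img"],cv2.COLOR_RGB2HSV); m=(w>0)&(abs(Q[...,2]-z)<4)&(np.hypot(Q[...,0],Q[...,1]-2)<9); p=Q[m]
    print(s["position"].round(1),len(p),p.min(0).round(1),p.max(0).round(1),np.median(p,0).round(1)); return d
E
python3 - <<'E'
from h import *
d=tipz(); cv2.imwrite("pics/w10.png",cv2.resize(d["img"][180:340,220:420,::-1],None,fx=3,fy=3))
E
```

```text
[ 609.7 -151.7   96.2] 79 [-2.9 -2.6  9.1] [ 2.4  5.4 13.5] [-0.3  1.7 10.9]
```

View pics/w10.png

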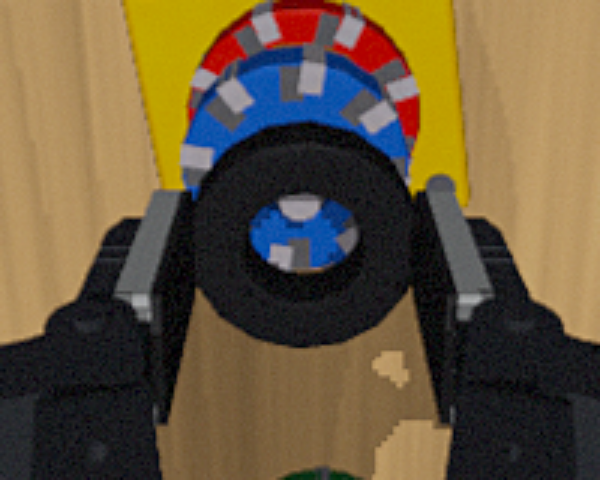

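The crop shows the tip at (299,207), visible through the hole and centred to within 1 mm. Lowering.

```bash
python3 -m crank '[[[0.06,-0.04,0.3],[0,0,0],0.6],[[0.06,-0.04,0.8],[0,0,0],0.6],[[0.06,-0.04,1.4],[0,0,0],0.6],[[0.06,-0.04,1.9],[0,0,0],0.6],[[0.06,-0.04,2.1],[0,0,0],0.6],[[0.06,-0.04,2.2],[0,0,0],0.6],[[0.06,-0.04,2.2],[0,0,0],0.6]]';python3 -m crank '[[[0,0,0.1],[0,0,0],0.6],[[0,0,0.1],[0,0,0],0.6],[[0,0,0.1],[0,0,0],0.6]]'
```

```text
time_s: 27.5
position: [607.9, -151.0, 72.6]
orientation: [-3.141, -0.0, 1.564]
wrist_force: [-1.3, 0.3, 1.4]
grip_width: 40.5
gripper_force: 41.0
time_s: 27.8
position: [608.0, -151.1, 72.5]
orientation: [3.141, 0.0, 1.564]
wrist_force: [-2.8, 0.4, 5.7]
grip_width: 40.3
gripper_force: 41.6
```

```bash
python3 -m crank '[[[0,0,0],[0,0,0],0.3],[[0,0,0],[0,0,0],0],[[0,0,0],[0,0,0],0],[[0,0,-3],[0,0,0],0],[[0,0,-7],[0,0,0],0],[[0,0,-11],[0,0,0],0],[[1.5,-4.5,-11],[0,0,0],0],[[3,-9,-11],[0,0,0],0]]';  python3 -m crank '[[[2.3,-8.2,0],[0,0,0],0],[[2.3,-8.2,0],[0,0,0],0],[[2.3,-8.2,0],[0,0,0],0],[[2.3,-8.2,0],[0,0,0],0],[[2.3,-8.2,0],[0,0,0],0],[[2.3,-8.2,0],[0,0,0],0]]'; python3 - <<'E'
from h import *
s,d=wcam(); z0=s["position"][2]; p=s["position"]; print(p,s["orientation"])
print(ringat(d,z0,(-97-p[1],437-p[0]),30,15)); print(ringat(d,z0,(-97-p[1],437-p[0]),13,22))
E
```

```text
time_s: 28.6
position: [520.5, -121.4, 183.4]
orientation: [3.137, 0.002, 1.564]
wrist_force: [-0.3, -1.2, 0.7]
grip_width: 85.5
gripper_force: 0.0
time_s: 29.2
position: [437.8, -97.4, 181.5]
orientation: [3.141, 0.0, 1.564]
wrist_force: [0.5, -0.0, 0.0]
grip_width: 85.1
gripper_force: 0.0
[437.77918193 -97.40450409 181.48640001] [3.14085497e+00 2.67017011e-04 1.56401366e+00]
(581, 'ext', array([28.9, 28.3,  4.2]), 'centre', array([  0.7,  -0.8, 151.6]), 'mec', array([ 0.3, -0.4, 15.4]))
(505, 'ext', array([42.8, 42. ,  4.3]), 'centre', array([  0.4,  -0.4, 168.4]), 'mec', array([-0.1, -0.4, 22.1]))
```

```bash
python3 -m crank '[[[0,-0.25,5],[0,0,0],0],[[0,-0.25,10],[0,0,0],0],[[0,-0.25,14],[0,0,0],0],[[0,-0.25,16.8],[0,0,0],0.1],[[0,-0.25,17.6],[0,0,0],0.2],[[0,-0.25,17.6],[0,0,0],0.3],[[0,-0.25,17.6],[0,0,0],0.4],[[0,-0.25,17.6],[0,0,0],0.6]]' 40; python3 -m crank '[[[0,0,0],[0,0,0],0.6],[[0,0,0],[0,0,0],0.6],[[0,0,0],[0,0,0],0.6],[[0,0,0],[0,0,0],0.6]]' 40;  python3 - <<'E'
from h import *
s,d=wcam(); z0=s["position"][2]; print(s["position"],s["wrist_force"])
print(ringat(d,z0,(0,2),30,15)); print(ringat(d,z0,(0,2),13,22))
E
```

```text
time_s: 30.05
position: [436.2, -97.8, 8.2]
orientation: [3.138, 0.002, 1.564]
wrist_force: [-0.8, 0.4, 2.5]
grip_width: 41.2
gripper_force: 41.8
time_s: 30.45
position: [436.3, -97.8, 8.2]
orientation: [3.137, 0.002, 1.564]
wrist_force: [-1.4, -0.4, 6.3]
grip_width: 41.1
gripper_force: 41.8
[436.25462794 -97.8022896    8.23826   ] [-1.37021286 -0.37710431  6.25240628]
(2563, 'ext', array([28.7, 29. ,  4. ]), 'centre', array([  0.7,   2.1, -21.4]), 'mec', array([ 0.1,  2.1, 15.8]))
(1750, 'ext', array([34.5, 46.2,  4.4]), 'centre', array([ 4.8,  2.3, -4.9]), 'mec', array([ 6.8,  2. , 27.3]))
```

```bash
python3 -m crank '[[[0,0,-2],[0,0,0],0.6],[[0,0,-6],[0,0,0],0.6],[[0,0,-11],[0,0,0],0.6],[[0,0,-16],[0,0,0],0.6],[[-2.5,4.3,-16],[0,0,0],0.6],[[-5,8.6,-16],[0,0,0],0.6],[[-7.5,12.8,-16],[0,0,0],0.6],[[-10.3,17.2,-16],[0,0,0],0.6]]' 40; python3 -m crank '[[[0,0,0],[0,0,0],0.6],[[0,0,0],[0,0,0],0.6],[[0,0,0],[0,0,0],0.6],[[0,0,0],[0,0,0],0.6]]'
python3 - <<'E'
from h import *
s,d=wcam(); Q=cloud(d); z=s["position"][2]; print(s["position"],s["wrist_force"])
print(ringat(d,0,(0,2),21.6,15)); print("black",ringat(d,z,(50,3),77,22))
m=(np.hypot(Q[...,0]-50,Q[...,1]-3)<7)&(abs(Q[...,2]-(z-85))<3.5); p=Q[m]; print("tip",len(p),p.min(0),p.max(0),np.median(p,0))
cv2.imwrite("pics/w11.png",d["img"][:,:,::-1])
E
```

```text
time_s: 31.3
position: [605.8, -200.9, 166.8]
orientation: [3.139, 0.001, 1.565]
wrist_force: [0.7, 0.4, 0.1]
grip_width: 40.8
gripper_force: 41.8
time_s: 31.7
position: [603.1, -199.2, 167.5]
orientation: [3.139, 0.001, 1.565]
wrist_force: [0.4, -0.3, -0.3]
grip_width: 41.2
gripper_force: 41.8
[ 603.12756683 -199.23330567  167.52895085] [ 0.38872052 -0.27723445 -0.2662486 ]
(2551, 'ext', array([28.6, 29. ,  4.1]), 'centre', array([  0.6,   2.2, -21.3]), 'mec', array([ 0.1,  2.2, 15.8]))
black (1637, 'ext', array([41.7, 41.3,  4. ]), 'centre', array([47.4,  6.5, 90.6]), 'mec', array([47.1,  6.6, 21.9]))
tip 91 [44.52012846  3.14284176 80.86213538] [53.26335159  9.48493317 85.97680508] [49.45057053  6.31782909 82.30188614]
```

View pics/w11.png

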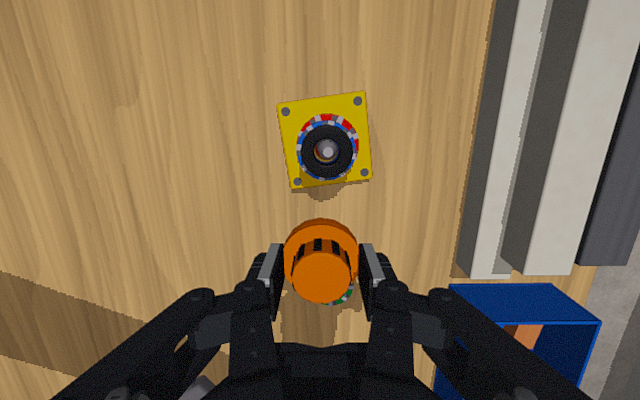

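Black lies flat on blue with the tip at (327,152), and the cap is held upright. Moving +4.85 in x and +0.4 in y, then down.

```bash
python3 -m crank '[[[4.85,0.4,0],[0,0,0],0.6],[[4.85,0.4,0],[0,0,0],0.6],[[4.85,0.4,2],[0,0,0],0.6],[[4.85,0.4,4],[0,0,0],0.6],[[4.85,0.4,6],[0,0,0],0.6],[[4.85,0.4,6],[0,0,0],0.6],[[4.85,0.4,6],[0,0,0],0.6],[[4.85,0.4,6],[0,0,0],0.6]]'
python3 - <<'E'
from h import *
s,d=wcam(); z=s["position"][2]; print(s["position"]); Q=cloud(d)
print(ringat(d,z,(0,2),77,22))
cv2.imwrite("pics/w12.png",cv2.resize(d["img"][130:330,220:420,::-1],None,fx=3,fy=3))
E
```

```text
time_s: 32.55
position: [608.6, -151.7, 107.6]
orientation: [3.138, 0.001, 1.564]
wrist_force: [-0.1, 0.0, -1.0]
grip_width: 41.0
gripper_force: 41.8
[ 608.62113001 -151.66695832  107.61049564]
(785, 'ext', array([19.4, 42.1,  4.1]), 'centre', array([11.4,  1.3, 30.9]), 'mec', array([ 2.9,  1.3, 21.3]))
```

View pics/w12.png

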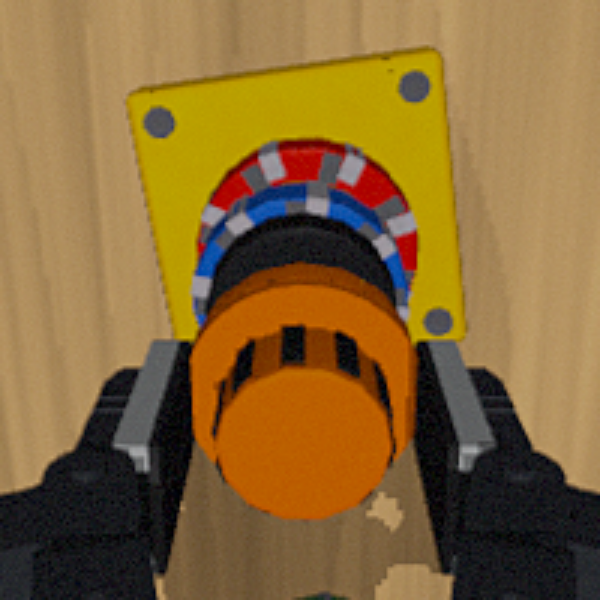

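The cap sits above the stack, centred to within 1 mm, so I'll lower it.

```bash
python3 -m crank '[[[0,-0.05,0.5],[0,0,0],0.6],[[0,-0.05,1],[0,0,0],0.6],[[0,-0.05,1.5],[0,0,0],0.6],[[0,-0.05,1.8],[0,0,0],0.6],[[0,-0.05,2],[0,0,0],0.6],[[0,-0.05,2.1],[0,0,0],0.6],[[0,-0.05,2.1],[0,0,0],0.6]]';python3 -m crank '[[[0,0,0.1],[0,0,0],0.6],[[0,0,0.1],[0,0,0],0.6],[[0,0,0.1],[0,0,0],0.6]]'
```

```text
time_s: 33.3
position: [607.1, -151.3, 85.3]
orientation: [-3.141, 0.0, 1.564]
wrist_force: [-2.7, 1.8, 4.6]
grip_width: 40.9
gripper_force: 42.7
time_s: 33.6
position: [607.1, -151.4, 85.2]
orientation: [3.141, 0.0, 1.564]
wrist_force: [-3.7, 0.7, 7.6]
grip_width: 41.0
gripper_force: 43.4
```

Seated at 85.2, as predicted. Now release and back away, then check from a distance.

```bash
python3 -m crank '[[[0,0,0],[0,0,0],0.3],[[0,0,0],[0,0,0],0],[[0,0,0],[0,0,0],0],[[0,0,-3],[0,0,0],0],[[0,0,-7],[0,0,0],0],[[0,0,-10],[0,0,0],0],[[-4,0,-10],[0,0,0],0],[[-8,-2,-10],[0,0,0],0]]';python3 -m crank '[[[0,-3,0],[0,0,0],0],[[0,-3,0],[0,0,0],0],[[0,-3,0],[0,0,0],0],[[0,-3,0],[0,0,0],0]]'
python3 - <<'E'
from h import *
s,d=wcam(); z=s["position"][2]; p=s["position"]; print(p,s["joint_vel"].round(2))
print(ringat(d,z,(-151-p[1],610-p[0]),107,15)); 
t=look("top",[("green",(612.8,-327),7,20)])
a=cv2.resize(t["img"][140:230,290:440],(600,360)); b=cv2.resize(d["img"][40:240,230:500],None,fx=2,fy=2)[:,:540]
sd=env.get_image("side"); c=cv2.resize(sd["img"][130:190,270:370],None,fx=5,fy=5,interpolation=cv2.INTER_CUBIC)
o=np.zeros((600,800,3),np.uint8); o[:300,:500]=c; w=cv2.resize(d["img"],(480,300)); o[300:,:480]=w; o[300:492,480:800]=cv2.resize(a,(320,192))
cv2.imwrite("pics/f.png",o[:,:,::-1])
E
```

```text
time_s: 34.4
position: [589.5, -231.7, 184.7]
orientation: [3.137, 0.002, 1.568]
wrist_force: [0.2, -0.1, -0.4]
grip_width: 85.5
gripper_force: 0.0
time_s: 34.8
position: [557.7, -230.9, 183.6]
orientation: [3.14, 0.0, 1.565]
wrist_force: [0.5, 0.2, -0.3]
grip_width: 85.7
gripper_force: 0.0
[ 557.7356346  -230.88242758  183.55650295] [ 0.01  0.    0.01  0.   -0.   -0.  ]
(1337, 'ext', array([28.3, 28.7,  4.2]), 'centre', array([80.1, 50.9, 76.7]), 'mec', array([79.9, 51. , 15.5]))
green [462.64683065 173.31832167] max() iterable argument is empty
```

View pics/f.png

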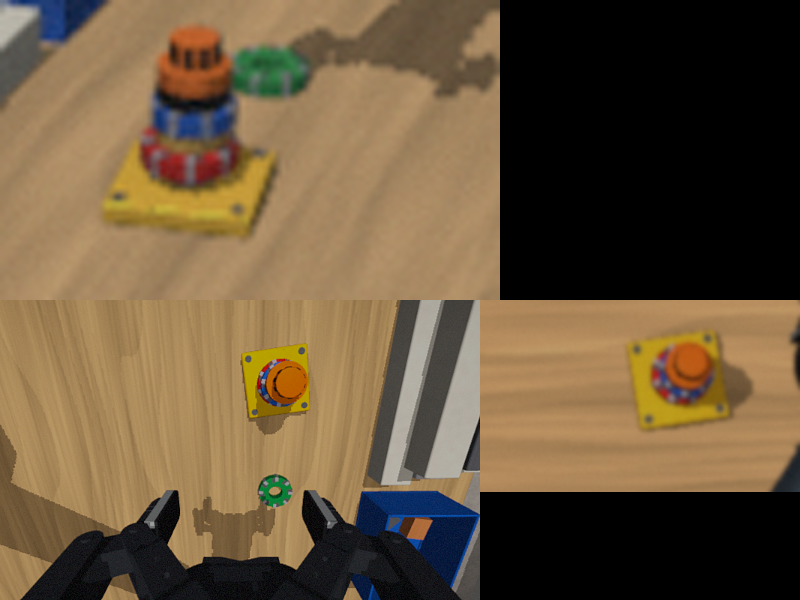

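The three views show the pack upright in the order red, brass, blue, black, orange, with the cap top at 107 mm as it should be. The green cutter lies where it was, and the arm is clear of everything.

```bash
python3 -c "
from station import env
print(env.job_done())"
```

```text
the job is handed in; nothing more can be done
None
```

The cutter pack is built on the yellow stand in the order asked (red, brass, blue, black, orange cap), each piece lowered until it seated, and the job was handed in at about 35 s; no verdict came back.

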